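# Lock the green lamp module into the bayonet port and hold it home

### The job

Pull the green-handled lamp module up out of its stand and push it straight down into the round port on top of the white lamp house, cross pin through the two slots beside the green dots, until its flange is flush on the black collar against the spring. Then, still pressing, twist it a quarter turn clockwise (seen from above) to the stop. Finish while holding: keep the handle gripped and the module pressed fully home, flange flush, so that a colleague can tighten the clamp screw; leave the blue module and the other things on the bench where they are.

Things in the scene. Friction and masses are not known exactly. Their poses are not given: they have to be found in the camera images.
- green_grip (a point): Centre of the lamp module's green handle (loose, about 160 g, 115 mm long in all). The handle is an upright flat block 44 mm (its x) by 22 mm (its y, pinch across this) by 50 mm tall, a thin white line along x on its top. x is the direction of the cross pin, z points up; half a turn makes no difference. The flange's top lies 25 mm below this point.
- green_flange (a point): Centre of the underside of the module's round dark flange (46 mm diameter, 5 mm thick), 30 mm below the handle's centre; same axes. An 18 mm stem with a chamfered foot hangs 60 mm below it; the steel cross pin (6 mm thick, 32 mm tip to tip, sticking out both sides of the stem) has its axis 12 mm below it. At the start the flange rests on its stand's rim.
- stand_a_rim (a point): Centre of the mouth of the fixed white tube stand that holds the green module: rim 74 mm above the bench, 52 mm outer and 39 mm inner diameter, black foot 68 mm across. The module's 60 mm stem must be lifted out straight up.
- stand_b_rim (a point): Centre of the mouth of the second, identical stand, which holds the blue module.
- blue_grip (a point): Centre of the handle of the blue lamp module, otherwise identical to the green one; it stays where it is.
- port (a point): Centre of the mouth of the bayonet port, level with the top of its black collar (60 mm diameter), 80 mm above the bench. Bore 22 mm. x axis: direction of the two entry slots (11 mm wide, on both sides of the bore, reaching 19 mm from its axis); y axis: where the pin lies after the quarter turn; z up. Fully home, the flange rests on the collar.
- lamp_house: Fixed white lamp house 90 by 90 mm, its top 62 mm above the bench, origin under its centre, axes as the port's. On its top two green dots mark the slots, two black bars the turned place. Under a 5 mm lip the pin can turn once the flange is less than 4 mm above the collar; stops let it turn only clockwise from above, a quarter turn and up to 5 degrees more.
- seat (a joint): Sprung seat at the bottom of the port, pressed down by the stem's foot: 0 is up (foot touches it with the flange 9 mm above the collar), grows as it is pressed, in m, 0.009 with the flange flush. 3 N at first touch, 10 N when flush (800 N/m). Left unpressed after turning, the module rises 4 mm until the pin meets the lip.
- green: The green lamp module as a whole; its origin is the centre of the flange's underside, axes as for its handle.
- dropper_1: Amber dropper bottle, 31 mm diameter, 90 mm tall, origin under its base; bystander.
- dropper_2: Second amber dropper bottle, the same; bystander.
- immersion_jar: Small jar, 44 mm diameter, 55 mm tall, origin under its base; bystander.
- dish: Shallow glass dish, 90 mm diameter, 14 mm high, origin under its base; bystander.
- slide_box: Blue slide box 90 by 160 by 32 mm, origin under its centre; bystander.
- filter_cube: Black filter cube 36 by 36 by 40 mm, origin under its centre; bystander.
- driver: Screwdriver lying on the bench, 160 mm long; bystander.
Things that resemble listed ones, but are neither listed nor needed, are in the scene too. Of the things that look like the green, the largest one is meant. What is shaped like the lamp_house but red is not meant.

How it is judged:
On the way, in this order (a step that is already met when the one before it is completed fails the run):
1. the green module is pulled up out of its stand (z of green_flange in the frame of stand_a_rim above 0.065 m), for 0.1 s.
2. it is pushed home in the port (flange within 3 mm of the collar), pin still along the slots (z of green_flange in the frame of port below 0.003 m and horizontal distance between green_flange and port below 0.004 m and angle between the x axis of green_flange and the x axis of port, either way round below 0.3 rad), for 0.1 s.
3. it is turned a quarter turn (within 0.2 rad) in the port (z of green_flange in the frame of port below 0.005 m and horizontal distance between green_flange and port below 0.004 m and angle between the x axis of green_flange and the y axis of port, either way round below 0.2 rad), for 0.1 s.
At the end, for the whole second after the job is handed in: Green module in the port, turned a quarter from the slots (within 0.2 rad), upright, within 4 mm of the port's axis, flange within 2 mm of the collar, seat pressed over 7 mm, fingers gripping it with over 3 N; blue module moved less than 10 mm (z of green_flange in the frame of port between -0.003 and 0.002 m and horizontal distance between green_flange and port below 0.004 m and angle between the x axis of green_flange and the y axis of port, either way round below 0.2 rad and angle between green_flange's own z axis and vertical below 0.08 rad and value of joint seat above 0.007 m and contact force between the fingers and green above 3 N and distance of blue_grip from where it was at the start of the episode below 0.01 m); the arm keeps its last pose, push and grip.
It fails at once if the blue module is pulled out or knocked (moved over 20 mm) (distance of blue_grip from where it was at the start of the episode above 0.02 m).
It fails at once if another thing on the bench is pushed aside or knocked over (moved over 30 mm) (distance of any of dropper_1, dropper_2, immersion_jar, dish, slide_box, filter_cube, driver from where it was at the start of the episode above 0.03 m).
It also fails if it takes over 48 s, if anything falls off the work surface, if the arm or the gripper's body presses on something with over 40 N, if the wrist force passes 120 N, or if a joint passes its speed limit or range.

### The arm

A 6-joint arm with a two-finger parallel gripper is mounted at the origin on the work surface. World frame = base frame: x ahead of the robot, y to its left, z up, the work surface at z = 0. Lengths are in m, angles in rad, forces in N, time in s.
With the tool pointing down it reaches from about 0.25 to 0.85 m from the base axis. Payload 12.5 kg.
Tool frame: the origin (TCP) lies midway between the tips of the shut fingers; the grasp point (between the pads) lies 19 mm behind it; z points along the fingers, y is the line along which they close (so a half turn about z gives the same grasp; the last joint's range is limited). The gripper opens to 93 mm and grips with 3 to 60 N. Pads are 15 mm wide; open, the fingers measure 128 mm over their backs; the gripper's body (75 mm by 188 mm) begins 65 mm behind the grasp point.
Start: joints at [-1.26, 0.351, 1.652, -0, 1.139, -0.085], TCP at [0.212, -0.507, 0.219] pointing down, gripper open.
Joint ranges: [-2.75, 2.75], [-0.79, 2.1], [0.01, 2.65], [-1.57, 4.71], [0.07, 3.14], [-2.87, 2.87]. Speed limits (rad/s): [2.22, 2.22, 2.79, 3.14, 3.14, 3.14].

### API

Orientations are given as a 3x3 rotation matrix whose columns are the frame's x, y, z axes.
In Python, from station import env gives the robot as it stands.
- The arm moves only by the shell command python3 -m jog 'ROWS' [FORCE]. ROWS is JSON, a list of rows, each an object with "turn": the turn, a rotation vector about the tool's x, y, z in degrees, a list of three; "dp": the shift along the tool's x, y, z in cm, a list of three; "grip": the gripper command: -1 is fully open, 1 is shut, values between are in proportion. In form: [{"turn": [rx, ry, rz], "dp": [dx, dy, dz], "grip": grip}, ...]. A call has 1 to 10 rows; each row shifts and turns the commanded pose from where the row before left it, along the tool's axes as they then stand; what a row does not reach is not made up. A row lasts 1/8 s, in which the tool goes at most 62.5 mm and 10.7 degrees, less where a joint would pass 70% of its speed; a pose out of reach is approached as far as the arm can. A call with a gripper value outside its range is refused whole. The fingers move at their own pace and stop on an object; FORCE is the grip in N (left out, the last holds). Time passes only in rows, so rows that do not move let the fingers close. It gives the time, the measured TCP pose, the force, the opening and the grip force at its end, in the units of the state.
- env.read_state(): the state, without advancing time (a new reading comes with each control period).
- env.snapshot(name): name is "scene" or "top" or "wrist"; returns a dict with "image" (480x640x3 uint8, red, green, blue), "depth" (480x640 float32, m along the optical axis (not along the pixel's ray), 0 where there is no reading), "fx", "fy", "cx", "cy" (pixels), "T" (4x4, takes a point from camera to world coordinates). Camera axes: x right, y down, z forward; pixel columns grow to the right and rows downward; lengths in m; the calibration is good to about 2 mm. A picture is of the moment at which its call begins.
- env.sign_off(): hands the job in; it is judged then, once.
The state is a dict: "time": time; "q": joint angles; "joint_vel": joint speeds; "tau": joint torques, N m; "ee_pos": TCP position; "ee_rot": TCP orientation; "contact_force": force on the tool from outside, world axes, zero at the start; "ft_torque": the same for the moment, N m; "opening": finger opening in m; "grip_force": force on a finger pad.
Only numpy, scipy, OpenCV 4.12 (cv2) and the standard library are available. Lean on these libraries where they do the work, as an engineer would, in place of code of your own. Each camera call takes 0.05 s, during which the arm holds its last target. There are 200 camera calls.

## Working session

There is one attempt and no reset: what is moved stays moved. The work goes in short steps, Python scripts to look and compute and a shell command to move; the robot and the scene stay as the last step left them, time stands still between calls to the robot, and variables do not carry over. Pictures are saved under pics/ and viewed, at most 10 in all, crops included, and the job is handed in when it is done.

```bash
ls; mkdir -p pics
python3 - <<'E'
from station import env
import cv2,numpy as np
for n in ["top","scene"]:
    s=env.snapshot(n); cv2.imwrite(f"pics/{n}0.png",s["image"][:,:,::-1]); np.savez(f"{n}0.npz",**s)
    print(n,s["fx"],s["cx"],s["cy"],s["T"].round(3).tolist())
st=env.read_state(); print({k:np.round(v,3).tolist() for k,v in st.items()})
E
```

```text
pics
top 439.43257235660855 321.8485347888178 238.18639544758489 [[-0.041, -0.978, 0.206, 0.384], [-0.999, 0.041, -0.005, 0.019], [-0.004, -0.206, -0.979, 0.963], [0.0, 0.0, 0.0, 1.0]]
scene 484.0516902715888 321.69792916805824 239.36123603768218 [[-0.053, 0.588, -0.807, 1.353], [0.998, 0.02, -0.051, 0.054], [-0.014, -0.809, -0.588, 0.662], [0.0, 0.0, 0.0, 1.0]]
{'time': 0.1, 'q': [-1.26, 0.351, 1.652, -0.0, 1.139, -0.085], 'joint_vel': [-0.002, -0.001, -0.002, -0.001, -0.0, -0.001], 'tau': [0.001, -49.803, -28.571, 0.07, 0.024, -0.0], 'ee_pos': [0.212, -0.507, 0.218], 'ee_rot': [[0.923, 0.386, -0.0], [0.386, -0.923, 0.001], [0.0, -0.001, -1.0]], 'contact_force': [0.313, -0.031, 1.325], 'ft_torque': [-0.018, 0.021, 0.012], 'grip_force': 0.0, 'opening': 0.093}
```

View pics/top0.png

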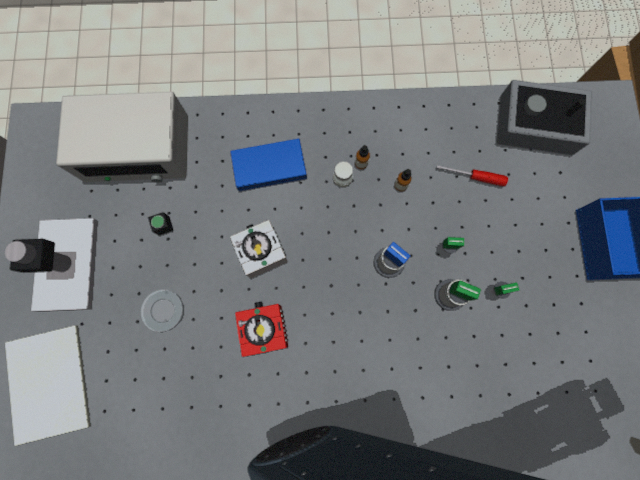

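View pics/scene0.png

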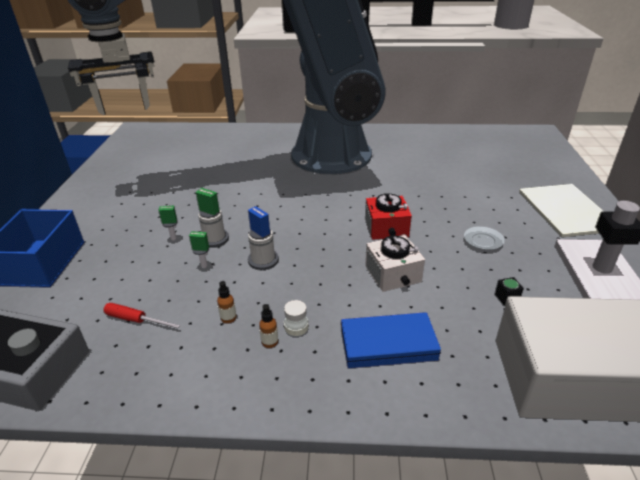

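The top view shows the green module at about (465,291), the blue one at (395,257) and the white house at (258,247) with the port at (257,245). The small green decoys are at (453,242) and (507,288). The scene view confirms this.

```bash
cat > h.py <<'E'
import cv2,numpy as np
def ray(s,uv,z):
    uv=np.atleast_2d(uv).astype(float); d=np.c_[(uv[:,0]-s["cx"])/s["fx"],(uv[:,1]-s["cy"])/s["fy"],np.ones(len(uv))]@s["T"][:3,:3].T
    o=s["T"][:3,3]; return o+d*((z-o[2])/d[:,2])[:,None]
def pts(s):
    v,u=np.mgrid[:480,:640]; D=s["depth"]
    return np.stack([(u-s["cx"])/s["fx"]*D,(v-s["cy"])/s["fy"]*D,D],-1)@s["T"][:3,:3].T+s["T"][:3,3]
def blobs(m,amin):
    n,l,st,c=cv2.connectedComponentsWithStats(m.astype(np.uint8)); return [(l==i,c[i],st[i,4]) for i in range(1,n) if st[i,4]>=amin]
def rect(xy):
    (c,(w,h),a)=cv2.minAreaRect((xy*1000).astype(np.float32)); 
    if w<h: w,h,a=h,w,a+90
    return np.round(c,1),round(w,1),round(h,1),round((a+90)%180-90,1)
E
python3 - <<'E'
from h import *
for n in ["top","scene"]:
    s=dict(np.load(f"{n}0.npz")); I=s["image"].astype(int); R,G,B=I[...,0],I[...,1],I[...,2]; P=pts(s)
    for nm,m in [("green",(G>R+40)&(G>B+40)),("blue",(B>R+60)&(B>G+40))]:
        for b,c,a in blobs(m&(P[...,2]>0.0),8):
            p=P[b]; t=p[p[:,2]>p[:,2].max()-.008]
            print(n,nm,c.round(1),a,"zmax",p[:,2].max().round(3),rect(t[:,:2]))
    if n=="top":
        roi=np.zeros((480,640),bool); roi[215:280,225:292]=1
        for nm,m in [("white",(I.min(2)>140)&(P[...,2]>.05)),("black",(I.max(2)<60)&(P[...,2]>.068)),("yellow",(R>B+60)&(G>B+40))]:
            for b,c,a in blobs(m&roi,15):
                print(nm,c.round(1),a,np.median(P[b][:,2]).round(3),rect(P[b][:,:2]))
        cv2.imwrite("pics/crop1.png",cv2.resize(s["image"][205:320,220:520,::-1],None,fx=2.6,fy=2.6,interpolation=2))
E
```

```text
top green [157.4 221. ] 72 zmax 0.963 (array([383.7,  19.5]), 0.0, 0.0, 0.0)
top green [455.6 241.3] 97 zmax 0.093 (array([ 550.5, -255.3]), 32.3, 16.2, 81.6)
top green [467.9 289.5] 204 zmax 0.133 (array([ 449.2, -256.5]), 42.3, 21.4, 65.2)
top green [509.5 287.8] 109 zmax 0.092 (array([ 451.9, -352.6]), 33.2, 15.7, -81.3)
top blue [267.6 162.6] 2647 zmax 0.963 (array([383.7,  19.5]), 0.0, 0.0, 0.0)
top blue [619.9 239.4] 1900 zmax 0.963 (array([383.7,  19.5]), 0.0, 0.0, 0.0)
top blue [398.  252.4] 213 zmax 0.963 (array([383.7,  19.5]), 0.0, 0.0, 0.0)
white [257.6 247.8] 984 0.063 (array([483.9, 116.2]), 262.6, 92.8, 24.5)
white [262.1 242.9] 102 0.08 (array([564.7, 137.5]), 41.3, 15.9, 21.3)
white [249.9 247.8] 95 0.08 (array([554.4, 163.2]), 41.3, 15.0, 21.6)
black [257.  246.5] 185 0.08 (array([479.3, 100.5]), 247.8, 55.8, 31.6)
yellow [257.7 248.5] 56 0.029 (array([561.4, 154. ]), 36.7, 15.8, 18.1)
scene green [206.1 192.5] 74 zmax 0.131 (array([ 452.5, -255.4]), 41.5, 20.8, 61.8)
scene green [165.8 208.3] 48 zmax 0.09 (array([ 455.8, -350.5]), 30.5, 15.8, -80.7)
scene green [198.3 234.4] 60 zmax 0.09 (array([ 554.9, -254. ]), 31.5, 17.0, -84.2)
scene green [510.5 283.3] 49 zmax 0.044 (array([630.6, 369.9]), 18.6, 17.7, 64.8)
scene blue [260.2 218.9] 267 zmax 0.662 (array([1353.1,   53.7]), 0.0, 0.0, 0.0)
scene blue [ 31.2 246.9] 2441 zmax 0.662 (array([1353.1,   53.7]), 0.0, 0.0, 0.0)
scene blue [388.8 335.7] 3726 zmax 0.662 (array([1353.1,   53.7]), 0.0, 0.0, 0.0)
scene blue [393.1 360.5] 346 zmax 0.662 (array([1353.1,   53.7]), 0.0, 0.0, 0.0)
```

View pics/crop1.png

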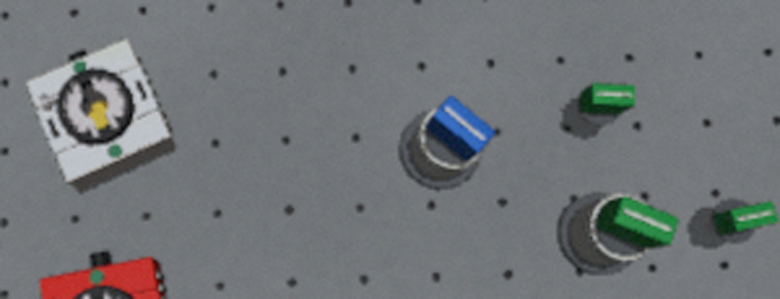

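```bash
python3 -m jog '[{"turn":[0,0,0],"dp":[4,-1.75,0],"grip":-1},{"turn":[0,0,0],"dp":[4,-1.75,0],"grip":-1},{"turn":[0,0,0],"dp":[4,-1.75,0],"grip":-1},{"turn":[0,0,0],"dp":[4,-1.75,0],"grip":-1},{"turn":[0,0,0],"dp":[4,-1.75,0],"grip":-1},{"turn":[0,0,0],"dp":[4,-1.75,0],"grip":-1},{"turn":[0,0,0],"dp":[4,-1.75,0],"grip":-1},{"turn":[0,0,0],"dp":[4,-1.75,0],"grip":-1}]' 40
python3 -m jog '[{"turn":[0,0,-10.3],"dp":[0,0,0],"grip":-1},{"turn":[0,0,-10.3],"dp":[0,0,0],"grip":-1},{"turn":[0,0,-10.3],"dp":[0,0,0],"grip":-1},{"turn":[0,0,-10.3],"dp":[0,0,0],"grip":-1},{"turn":[0,0,0],"dp":[0,0,0],"grip":-1},{"turn":[0,0,0],"dp":[0,0,0],"grip":-1}]'
python3 - <<'E'
from station import env
from h import *
s=env.snapshot("wrist"); cv2.imwrite("pics/w1.png",s["image"][:,:,::-1]); np.savez("w1.npz",**s)
I=s["image"].astype(int); R,G,B=I[...,0],I[...,1],I[...,2]; P=pts(s)
for b,c,a in blobs((G>R+40)&(G>B+40)&(s["depth"]>0),50):
    p=P[b]; t=b&(P[...,2]>np.percentile(p[:,2],98)-.006); q=P[t]
    v,u=np.nonzero(t)
    print(c.round(1),a,np.median(q[:,2]).round(4),rect(q[:,:2]), rect(ray(s,np.c_[u,v],.129)[:,:2]))
st=env.read_state(); R=st["ee_rot"]; print(s["T"].round(3).tolist(),st["ee_pos"],np.degrees(np.arctan2(R[1][0],R[0][0])),st["q"])
E
```

```text
time: 1.1
ee_pos: [0.4541, -0.2537, 0.2185]
ee_rot: [[0.923, 0.386, -0.0], [0.386, -0.923, 0.0], [-0.0, -0.0, -1.0]]
contact_force: [0.0, 0.0, -0.3]
opening: 0.093
grip_force: 0.0
time: 1.85
ee_pos: [0.4533, -0.2549, 0.2185]
ee_rot: [[0.444, 0.896, -0.0], [0.896, -0.444, 0.0], [0.0, -0.0, -1.0]]
contact_force: [0.4, 0.3, 0.1]
opening: 0.093
grip_force: 0.0
[434.5 175.1] 787 0.0901 (array([ 551.9, -254.3]), 33.1, 16.7, 85.0) (array([ 542.8, -245.7]), 29.2, 14.6, 84.9)
[320.  244.7] 1393 0.1305 (array([ 450.1, -255.5]), 42.8, 20.5, 64.1) (array([ 450.2, -255.4]), 43.3, 20.5, 64.1)
[372.1 324.5] 535 0.09 (array([ 453.6, -351.9]), 33.6, 16.9, -81.7) (array([ 457.9, -330.1]), 29.6, 14.7, -81.1)
[[0.896, -0.429, -0.113, 0.485], [-0.444, -0.867, -0.229, -0.191], [-0.0, 0.256, -0.967, 0.386], [0.0, 0.0, 0.0, 1.0]] [ 0.45332255 -0.25489133  0.2185582 ] 63.68510244533154 [-6.01764623e-01  2.96638209e-01  1.72821518e+00  3.36435526e-05
  1.11690136e+00 -1.42497776e-01]
```

View pics/w1.png

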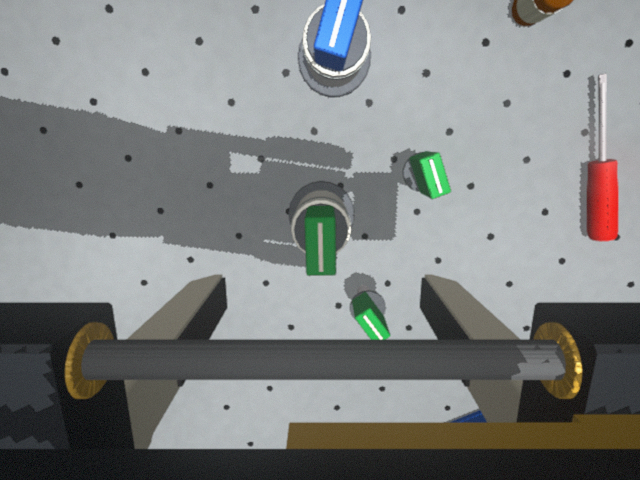

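The wrist view shows the green handle at (320,244), square to the fingers, and the other things are clear of the fingers. I'll correct by 2–3 mm and go down.

```bash
python3 -m jog '[{"turn":[0,0,0],"dp":[-0.2,-0.27,2],"grip":-1},{"turn":[0,0,0],"dp":[0,0,3],"grip":-1},{"turn":[0,0,0],"dp":[0,0,3],"grip":-1},{"turn":[0,0,0],"dp":[0,0,3],"grip":-1},{"turn":[0,0,0],"dp":[0,0,2.3],"grip":-1},{"turn":[0,0,0],"dp":[0,0,0],"grip":-1},{"turn":[0,0,0],"dp":[0,0,0],"grip":1},{"turn":[0,0,0],"dp":[0,0,0],"grip":1},{"turn":[0,0,0],"dp":[0,0,0],"grip":1},{"turn":[0,0,0],"dp":[0,0,0],"grip":1}]' 40
python3 -m jog '[{"turn":[0,0,0],"dp":[0,0,0],"grip":1},{"turn":[0,0,0],"dp":[0,0,0],"grip":1},{"turn":[0,0,0],"dp":[0,0,0],"grip":1},{"turn":[0,0,0],"dp":[0,0,0],"grip":1}]'
```

```text
time: 3.15
ee_pos: [0.4502, -0.2556, 0.086]
ee_rot: [[0.44, 0.898, 0.0], [0.898, -0.44, -0.0], [-0.0, 0.001, -1.0]]
contact_force: [0.4, -0.1, 0.6]
opening: 0.0574
grip_force: 0.0
time: 3.65
ee_pos: [0.4501, -0.2555, 0.0856]
ee_rot: [[0.44, 0.898, -0.0], [0.898, -0.44, 0.0], [0.0, -0.0, -1.0]]
contact_force: [-0.2, 0.4, 0.2]
opening: 0.0217
grip_force: 40.0
```

```bash
python3 -m jog '[{"turn":[0,0,0],"dp":[0,0,-1.5],"grip":1},{"turn":[0,0,0],"dp":[0,0,-2.5],"grip":1},{"turn":[0,0,0],"dp":[0,0,-3],"grip":1},{"turn":[0,0,0],"dp":[0,0,-3],"grip":1},{"turn":[0,0,0],"dp":[0,0,-3],"grip":1},{"turn":[0,0,0],"dp":[0,0,-2],"grip":1},{"turn":[0,0,0],"dp":[0,0,0],"grip":1},{"turn":[0,0,0],"dp":[0,0,0],"grip":1}]'
python3 -m jog '[{"turn":[0,0,0],"dp":[2,-0.4,0],"grip":1},{"turn":[0,0,0],"dp":[4.1,-0.8,0],"grip":1},{"turn":[0,0,0],"dp":[4.1,-0.8,0],"grip":1},{"turn":[0,0,0],"dp":[4.1,-0.8,0],"grip":1},{"turn":[0,0,0],"dp":[4.1,-0.8,0],"grip":1},{"turn":[0,0,0],"dp":[4.1,-0.8,0],"grip":1},{"turn":[0,0,0],"dp":[4.1,-0.8,0],"grip":1},{"turn":[0,0,0],"dp":[4.1,-0.8,0],"grip":1},{"turn":[0,0,0],"dp":[2,-0.4,0],"grip":1},{"turn":[0,0,0],"dp":[0,0,0],"grip":1}]'
python3 - <<'E'
from station import env
from h import *
for i in range(6): s=env.snapshot("wrist")
cv2.imwrite("pics/w2.png",s["image"][:,:,::-1]); np.savez("w2.npz",**s)
st=env.read_state(); print(st["ee_pos"],st["opening"],st["grip_force"])
E
```

```text
time: 4.65
ee_pos: [0.4497, -0.2553, 0.2351]
ee_rot: [[0.44, 0.898, -0.001], [0.898, -0.44, 0.001], [0.0, -0.001, -1.0]]
contact_force: [0.4, 0.3, -0.2]
opening: 0.0217
grip_force: 40.0
time: 5.9
ee_pos: [0.5363, 0.0668, 0.2349]
ee_rot: [[0.439, 0.899, -0.001], [0.899, -0.439, -0.0], [-0.001, -0.001, -1.0]]
contact_force: [-0.3, -0.2, -1.5]
opening: 0.022
grip_force: 40.0
[0.53645117 0.06539144 0.23565186] 0.021358431967715724 39.950661063194275
```

View pics/w2.png

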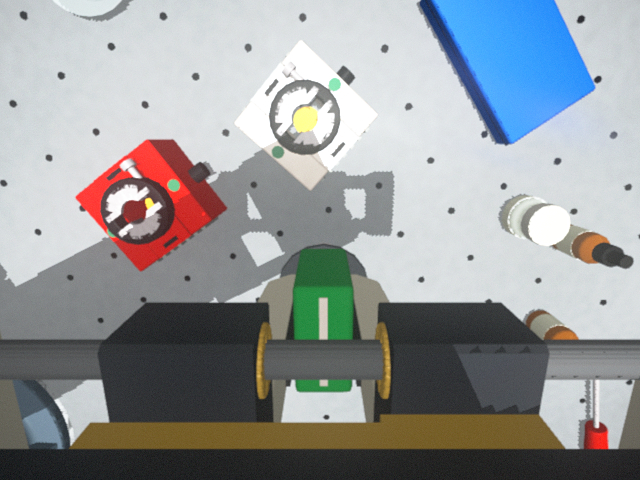

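The white lamp house is at (305,117), with green dots at (335,84) and (278,152). The handle is held straight in the fingers.

Run:
```python
from h import *
def run(f,roi):
    s=dict(np.load(f)); I=s["image"].astype(int); R,G,B=I[...,0],I[...,1],I[...,2]
    m=np.zeros((480,640),bool); m[roi]=1
    d=[b for b in blobs((G>R+25)&(G>B+10)&m,4)]
    p=[ray(s,c,.062)[0,:2] for b,c,a in d if a<400]; print(f,[(c.round(1),a) for b,c,a in d])
    if len(p)==2: print(" dots mid",np.mean(p,0).round(4),"dist",np.linalg.norm(p[0]-p[1]).round(4),"ang",np.degrees(np.arctan2(*(p[0]-p[1])[::-1])).round(1))
    # collar: dark, at collar height
    P=pts(s); k=(I.max(2)<90)&(abs(P[...,2]-.08)<.006)&m
    b=max(blobs(k,20),key=lambda x:x[2])[0]; v,u=np.nonzero(b); xy=ray(s,np.c_[u,v],.08)[:,:2]
    print(" collar circle",np.round(cv2.minEnclosingCircle((xy*1000).astype(np.float32))[0],1),cv2.minEnclosingCircle((xy*1000).astype(np.float32))[1], cv2.fitEllipse(cv2.convexHull((xy*1000).astype(np.float32))))
run("w2.npz",np.s_[35:195,230:385]); run("top0.npz",np.s_[215:280,225:292])
```

```text
w2.npz [(array([334.2,  84. ]), np.int32(129)), (array([277.4, 151.6]), np.int32(104))]
 dots mid [0.5617 0.1524] dist 0.0754 ang 22.0Traceback (most recent call last):
  File "<stdin>", line 12, in <module>
  File "<stdin>", line 10, in run
ValueError: max() iterable argument is empty
```

Run:
```python
from h import *
for f,c0 in [("w2.npz",(305,117)),("top0.npz",(257,246))]:
    s=dict(np.load(f)); I=s["image"].astype(int); P=pts(s)
    v,u=np.mgrid[:480,:640]; r=45 if f[0]=="w" else 25
    near=np.hypot(u-c0[0],v-c0[1])<r
    print(f,"z at collar",np.percentile(P[near][:,2],[10,50,90]).round(3))
    b=max(blobs((I.max(2)<100)&near,20),key=lambda x:x[2])[0]; vv,uu=np.nonzero(b); xy=(ray(s,np.c_[uu,vv],.08)[:,:2]*1000).astype(np.float32)
    print(" circle",cv2.minEnclosingCircle(xy),"ellipse",cv2.fitEllipse(cv2.convexHull(xy)))
    R,G,B=I[...,0],I[...,1],I[...,2]; near=np.hypot(u-c0[0],v-c0[1])<r*1.5
    p=[ray(s,c,.062)[0,:2] for q,c,a in blobs((G>R+15)&(G>B+8)&near,4)]; print(np.round(p,4), np.mean(p,0), np.degrees(np.arctan2(*(p[0]-p[1])[::-1])).round(1))
```

```text
w2.npz z at collar [0.031 0.08  0.082]
 circle ((549.169921875, 132.56016540527344), 13.928399085998535) ellipse ((549.1553955078125, 132.15904235839844), (9.561619758605957, 27.319711685180664), 57.041316986083984)
[[0.5966 0.1664]
 [0.5268 0.1383]] [0.56167866 0.15238442] 21.9
top0.npz z at collar [0.028 0.063 0.081]
 circle ((560.6251220703125, 150.2984619140625), 31.194658279418945) ellipse ((560.1212768554688, 150.08694458007812), (58.95741271972656, 61.46857452392578), 125.22885131835938)
[[0.5971 0.1656]
 [0.5263 0.1373]] [0.56169022 0.15147045] 21.8
```

Run:
```python
from h import *
for f,c0,r in [("w2.npz",(305,117),44),("top0.npz",(257,246),22)]:
    s=dict(np.load(f)); I=s["image"]; P=pts(s); v,u=np.mgrid[:480,:640]
    k=(np.hypot(u-c0[0],v-c0[1])<r)&(P[...,2]>.073)&(P[...,2]<.09)
    vv,uu=np.nonzero(k); xy=(ray(s,np.c_[uu,vv],.08)[:,:2]*1000).astype(np.float32)
    print(f,len(xy),cv2.fitEllipse(cv2.convexHull(xy)))
    for t in (110,130,150,170):
        b=max(blobs((I.max(2)<t)&(np.hypot(u-c0[0],v-c0[1])<r),20),key=lambda x:x[2])[0]; vv,uu=np.nonzero(b)
        xy=(ray(s,np.c_[uu,vv],.08)[:,:2]*1000).astype(np.float32); print(t,len(xy),np.round(np.concatenate(cv2.fitEllipse(cv2.convexHull(xy))[:2]),1))
```

```text
w2.npz 3490 ((562.2418212890625, 153.11373901367188), (58.372337341308594, 63.317325592041016), 169.6170196533203)
110 341 [549.  136.4  16.7  34.8]
130 782 [561.7 152.2  57.   58.3]
150 1479 [561.7 152.2  57.8  58.6]
170 1815 [560.  151.3  57.3  64. ]
top0.npz 561 ((559.7806396484375, 155.66860961914062), (58.1912727355957, 70.28954315185547), 178.01837158203125)
110 376 [560.2 150.3  59.   62.5]
130 459 [565.2 155.4  62.3  78.7]
150 559 [560.8 153.9  63.7  92.1]
170 681 [558.4 153.4  69.9  93. ]
```

```bash
python3 -m jog '[{"turn":[0,0,0],"dp":[3,-0.5,0],"grip":1},{"turn":[0,0,0],"dp":[3,-0.5,0],"grip":1},{"turn":[0,0,0],"dp":[2.8,-0.5,0],"grip":1},{"turn":[0,0,-10],"dp":[0,0,0],"grip":1},{"turn":[0,0,-10],"dp":[0,0,0],"grip":1},{"turn":[0,0,-10],"dp":[0,0,0],"grip":1},{"turn":[0,0,-10],"dp":[0,0,0],"grip":1},{"turn":[0,0,-10],"dp":[0,0,0],"grip":1},{"turn":[0,0,-10],"dp":[0,0,0],"grip":1},{"turn":[0,0,-10],"dp":[0,0,0],"grip":1}]'
python3 -m jog '[{"turn":[0,0,-10],"dp":[0,0,0],"grip":1},{"turn":[0,0,-10],"dp":[0,0,0],"grip":1},{"turn":[0,0,-10],"dp":[0,0,0],"grip":1},{"turn":[0,0,-10],"dp":[0,0,0],"grip":1},{"turn":[0,0,-10],"dp":[0,0,0],"grip":1},{"turn":[0,0,-10],"dp":[0,0,0],"grip":1},{"turn":[0,0,-8],"dp":[0,0,0],"grip":1},{"turn":[0,0,0],"dp":[0,0,3],"grip":1},{"turn":[0,0,0],"dp":[0,0,0],"grip":1},{"turn":[0,0,0],"dp":[0,0,0],"grip":1}]'
python3 - <<'E'
from station import env
from h import *
for i in range(4): s=env.snapshot("wrist")
np.savez("w3.npz",**s); t=env.snapshot("scene"); np.savez("s3.npz",**t)
cv2.imwrite("pics/w3.png",np.hstack([cv2.resize(s["image"],(400,300)),cv2.resize(t["image"][150:300,300:500],(400,300))])[:,:,::-1])
st=env.read_state(); R=st["ee_rot"]; print(st["ee_pos"],np.degrees(np.arctan2(R[1][0],R[0][0])),st["q"],st["grip_force"])
E
```

```text
time: 7.45
ee_pos: [0.5619, 0.1512, 0.2357]
ee_rot: [[-0.697, 0.717, 0.0], [0.717, 0.697, -0.0], [-0.0, 0.0, -1.0]]
contact_force: [0.3, -0.3, -1.9]
opening: 0.0221
grip_force: 39.9
time: 8.7
ee_pos: [0.5622, 0.1516, 0.2066]
ee_rot: [[-0.928, -0.372, 0.001], [-0.372, 0.928, 0.0], [-0.001, -0.0, -1.0]]
contact_force: [-0.2, 0.3, -1.8]
opening: 0.0214
grip_force: 40.0
[0.5620967  0.15189046 0.20630056] -158.12612088819492 [ 1.83980098e-01  4.21079789e-01  1.57991359e+00 -2.03298997e-05
  1.13958858e+00 -1.76857884e+00] 39.9506950378418
```

View pics/w3.png

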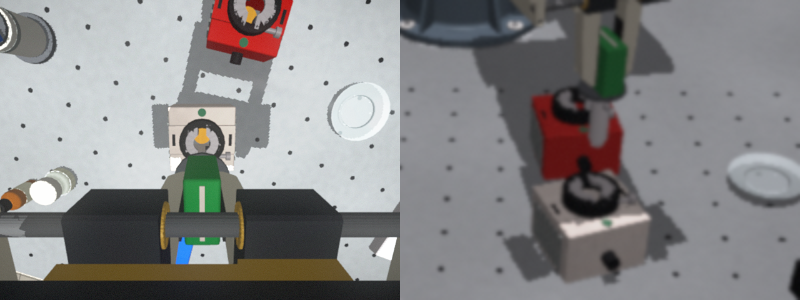

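The left picture shows the module over the port, with the handle line running along the slot direction. The right one shows the stem upright above the white house. I'll go down into the bore gently.

```bash
python3 -m jog '[{"turn":[0,0,0],"dp":[0,0,2],"grip":1},{"turn":[0,0,0],"dp":[0,0,2],"grip":1},{"turn":[0,0,0],"dp":[0,0,1],"grip":1},{"turn":[0,0,0],"dp":[0,0,0.5],"grip":1},{"turn":[0,0,0],"dp":[0,0,0.5],"grip":1},{"turn":[0,0,0],"dp":[0,0,0],"grip":1},{"turn":[0,0,0],"dp":[0,0,0],"grip":1}]'
```

```text
time: 9.82
ee_pos: [0.562, 0.1519, 0.146]
ee_rot: [[-0.928, -0.373, 0.001], [-0.373, 0.928, 0.0], [-0.001, -0.0, -1.0]]
contact_force: [0.1, 1.0, -1.7]
opening: 0.0221
grip_force: 40.0
```

```bash
python3 -m jog '[{"turn":[0,0,0],"dp":[0,0,0.8],"grip":1},{"turn":[0,0,0],"dp":[0,0,0.8],"grip":1},{"turn":[0,0,0],"dp":[0,0,0.8],"grip":1},{"turn":[0,0,0],"dp":[0,0,0.6],"grip":1},{"turn":[0,0,0],"dp":[0,0,0],"grip":1},{"turn":[0,0,0],"dp":[0,0,0],"grip":1}]'
python3 - <<'E'
from station import env
print(env.read_state()["ft_torque"])
E
```

```text
time: 10.58
ee_pos: [0.562, 0.1519, 0.1158]
ee_rot: [[-0.928, -0.373, 0.0], [-0.373, 0.928, 0.0], [-0.0, -0.0, -1.0]]
contact_force: [-0.7, 0.0, -2.0]
opening: 0.0217
grip_force: 40.0
[ 0.11355678 -0.10319578  0.03302631]
```

```bash
python3 -m jog '[{"turn":[0,0,0],"dp":[0,0,0.5],"grip":1},{"turn":[0,0,0],"dp":[0,0,0.5],"grip":1},{"turn":[0,0,0],"dp":[0,0,0.2],"grip":1},{"turn":[0,0,0],"dp":[0,0,0],"grip":1}]' 50
python3 -m jog '[{"turn":[0,0,0],"dp":[0,0,0.4],"grip":1},{"turn":[0,0,0],"dp":[0,0,0.4],"grip":1},{"turn":[0,0,0],"dp":[0,0,0],"grip":1},{"turn":[0,0,0],"dp":[0,0,0],"grip":1}]'
```

```text
time: 11.08
ee_pos: [0.5618, 0.1519, 0.1034]
ee_rot: [[-0.928, -0.373, -0.0], [-0.373, 0.928, -0.0], [0.0, 0.0, -1.0]]
contact_force: [0.0, -0.4, -0.9]
opening: 0.0221
grip_force: 50.0
time: 11.58
ee_pos: [0.5621, 0.1519, 0.096]
ee_rot: [[-0.928, -0.373, 0.001], [-0.373, 0.928, 0.0], [-0.001, -0.0, -1.0]]
contact_force: [-0.2, 0.0, 5.5]
opening: 0.0217
grip_force: 50.0
```

```bash
python3 -m jog '[{"turn":[0,0,0],"dp":[0,0,0.2],"grip":1},{"turn":[0,0,0],"dp":[0,0,0.2],"grip":1},{"turn":[0,0,0],"dp":[0,0,0.05],"grip":1},{"turn":[0,0,0],"dp":[0,0,0],"grip":1},{"turn":[0,0,0],"dp":[0,0,0],"grip":1}]'
```

```text
time: 12.2
ee_pos: [0.5622, 0.1519, 0.0918]
ee_rot: [[-0.928, -0.373, 0.001], [-0.373, 0.928, 0.0], [-0.001, -0.0, -1.0]]
contact_force: [-0.6, 0.0, 8.0]
opening: 0.0215
grip_force: 50.0
```

```bash
python3 -m jog '[{"turn":[0,0,0],"dp":[0,0,0.06],"grip":1},{"turn":[0,0,0],"dp":[0,0,0],"grip":1},{"turn":[0,0,0],"dp":[0,0,0],"grip":1}]'
```

```text
time: 12.58
ee_pos: [0.5623, 0.1519, 0.0917]
ee_rot: [[-0.928, -0.373, 0.001], [-0.373, 0.928, 0.0], [-0.001, -0.0, -1.0]]
contact_force: [-2.4, -1.5, 13.1]
opening: 0.0217
grip_force: 50.0
```

Force now exceeds the spring's, so the flange is on the collar. I'll twist clockwise, which is +z about the downward tool axis.

```bash
python3 -m jog '[{"turn":[0,0,5],"dp":[0,0,0],"grip":1},{"turn":[0,0,8],"dp":[0,0,0],"grip":1},{"turn":[0,0,8],"dp":[0,0,0],"grip":1},{"turn":[0,0,8],"dp":[0,0,0],"grip":1},{"turn":[0,0,0],"dp":[0,0,0],"grip":1}]'
python3 - <<'E'
from station import env
print(env.read_state()["ft_torque"])
E
```

```text
time: 13.2
ee_pos: [0.5626, 0.1521, 0.0916]
ee_rot: [[-0.992, 0.126, 0.002], [0.126, 0.992, 0.0], [-0.002, 0.001, -1.0]]
contact_force: [-0.8, -0.7, 10.6]
opening: 0.0216
grip_force: 50.0
[0.01173605 0.07009935 0.03462313]
```

```bash
python3 -m jog '[{"turn":[0,0,8],"dp":[0,0,0],"grip":1},{"turn":[0,0,8],"dp":[0,0,0],"grip":1},{"turn":[0,0,8],"dp":[0,0,0],"grip":1},{"turn":[0,0,8],"dp":[0,0,0],"grip":1},{"turn":[0,0,8],"dp":[0,0,0],"grip":1},{"turn":[0,0,8],"dp":[0,0,0.03],"grip":1},{"turn":[0,0,8],"dp":[0,0,0],"grip":1},{"turn":[0,0,5],"dp":[0,0,0],"grip":1},{"turn":[0,0,0],"dp":[0,0,0],"grip":1},{"turn":[0,0,0],"dp":[0,0,0],"grip":1}]'
python3 - <<'E'
from station import env
from h import *
s=env.snapshot("wrist"); np.savez("w4.npz",**s); t=env.snapshot("scene")
cv2.imwrite("pics/w4.png",np.hstack([cv2.resize(s["image"],(400,300)),cv2.resize(t["image"][180:300,320:480],(400,300))])[:,:,::-1])
st=env.read_state(); R=st["ee_rot"]; print(st["ee_pos"],np.degrees(np.arctan2(R[1][0],R[0][0])),st["ft_torque"])
E
```

```text
time: 14.45
ee_pos: [0.5627, 0.152, 0.0916]
ee_rot: [[-0.373, 0.928, 0.002], [0.928, 0.373, 0.0], [-0.001, 0.002, -1.0]]
contact_force: [-2.0, -0.3, 14.2]
opening: 0.0219
grip_force: 50.0
[0.56270841 0.15200751 0.09165916] 111.88283142375343 [-0.30303438  0.31809957  0.00864012]
```

View pics/w4.png

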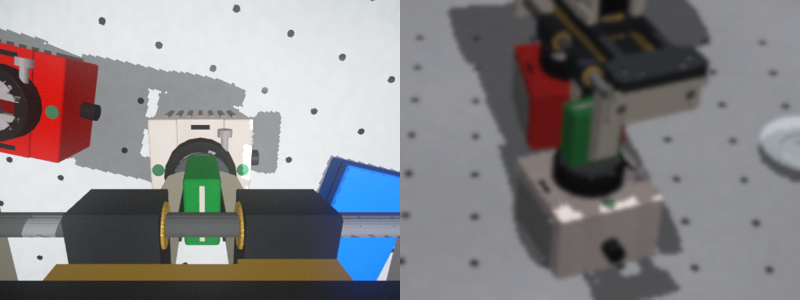

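The handle is now in line with the black bar, with the green dots on either side, and the flange sits on the collar. I'll turn a few degrees more to feel the stop, keeping the push on.

```bash
python3 -m jog '[{"turn":[0,0,2],"dp":[0,0,0.02],"grip":1},{"turn":[0,0,2],"dp":[0,0,0],"grip":1},{"turn":[0,0,1.5],"dp":[0,0,0],"grip":1},{"turn":[0,0,0],"dp":[0,0,0],"grip":1},{"turn":[0,0,0],"dp":[0,0,0],"grip":1}]'
python3 - <<'E'
from station import env
import numpy as np
st=env.read_state(); R=st["ee_rot"]; print(st["ee_pos"],np.degrees(np.arctan2(R[1][0],R[0][0])),st["ft_torque"])
E
```

```text
time: 15.18
ee_pos: [0.5619, 0.1519, 0.0916]
ee_rot: [[-0.282, 0.959, 0.001], [0.959, 0.282, -0.0], [-0.0, 0.0, -1.0]]
contact_force: [-6.7, -1.0, 19.2]
opening: 0.0219
grip_force: 50.0
[0.56192767 0.1519379  0.09162434] 106.39926400403228 [-0.29956087  1.24406188  0.01377183]
```

The sideways reaction shows the stop has been reached. The flange is still flush and pressed with about 19 N.

Run:
```python
from station import env
print(env.sign_off())
```

```text
the job is handed in; nothing more can be done
None
```

I put the green module in the white lamp house's port, turned it about 95° clockwise to the stop, and handed the job in at 15.2 s with the handle still gripped (50 N) and pressed down at about 19 N, flange flush by height and force readings; the sign-off returned no verdict.

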